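# Change over the roll-top honey sample stores

### The job

Honey tasting is moving from one small roll-top jar store to the other. Roll the tambour door with the blue handle fully shut, to keep dust off its jars, and roll the tambour door with the yellow handle fully open; either may be done first.

Things in the scene. Friction and masses are not known exactly. Their poses are not given: they have to be found in the camera images.
- blue_handle (a point): Centre of the blue handle, a round lug (28 mm diameter, 34 mm long, flat ends) lying level across the store along the point's y, 45 mm out from the middle of the door's blue leading slat; over 80 mm is free beside each end. Site axes: y to the robot's left; x level towards the store's back when the joint is 0. The point turns with the door. Store: white, 230 wide, 352 deep, 217 mm high.
- blue_door (a joint): Blue-handled slatted door, rad: 0 fully shut (handle low in front), 1.1 fully open (handle just past the top). Its track is circular about a level axis along the point's y, 35 mm above the table: the handle centre keeps 210 mm from it, on the robot's side, at elevation 0.698 rad + joint. Friction (3 to 9 N at the handle); stays where left. Starts mostly open.
- yellow_handle (a point): Centre of the yellow handle on the other store's door; store, door, handle, sizes and axes are the same as for the blue one, but handle and leading slat are yellow. The two stores stand side by side on the table, either one on the left, each with its front to the robot and turned up to 9 degrees.
- yellow_door (a joint): How far the yellow-handled door is rolled open, rad: 0 fully shut, 1.1 fully open; same track and same feel as the blue one. It starts shut or slightly ajar.

How it is judged:
By the outcome, as a careful person would: the job done as asked, in the order asked, and still so for the second after the job is handed in, with the robot touching nothing.
It also fails if it takes over 48 s, if anything falls off the work surface, if the arm or the gripper's body presses on something with over 40 N, if the wrist force passes 120 N, or if a joint passes its speed limit or range.

### The arm

A 7-joint arm with a two-finger parallel gripper is mounted at the origin on the work surface. World frame = base frame: x ahead of the robot, y to its left, z up, the work surface at z = 0. Lengths are in m, angles in rad, forces in N, time in s.
With the tool pointing down it reaches from about 0.425 to 0.925 m from the base axis. Payload 6.8 kg.
Tool frame: the origin (TCP) lies between the finger pads; the fingertips stand r.tcp_to_tips ahead of it and the grasp point (between the pads) lies 3 mm ahead of it (r.tcp_to_tips is the distance from the TCP to the fingertips, in m); z points along the fingers, y is the line along which they close (so a half turn about z gives the same grasp; the last joint's range is limited). The gripper opens to 85 mm and grips with 20 to 120 N. Pads are 22 mm wide; open, the fingers measure 114 mm over their backs; the gripper's body (76 mm by 85 mm) begins 54 mm behind the grasp point. The pads swing forward as they close: fully open they stand 13 mm farther back than shut.
Start: joints at [1.037, 0.477, 0.022, 1.555, -0.011, 1.109, -0.083], TCP at [0.279, -0.615, 0.253] pointing down, gripper open.
Joint ranges: [-2.96, 2.96], [-0.34, 2.1], [-1.41, 1.46], [0.24, 2.44], [-1.37, 4.51], [0.17, 1.92], [-2.96, 2.96]. Speed limits (rad/s): [2.39, 2.39, 3.14, 3.14, 3.14, 3.14, 3.14].

### API

Orientations are given as a rotation vector (axis times angle).
In Python, from bench import r gives the robot as it stands. The module is installed in compiled form; this text tells all that it offers.
- The arm moves only by the tool step_arm, never from a script. Its argument "moves" is a list of rows, each an object of numbers: "rx", "ry", "rz": the turn, a rotation vector about the tool's x, y, z in degrees; "dx", "dy", "dz": the shift along the tool's x, y, z in mm; "gripper": the opening, from -1 (shut) to 1 (fully open). In form: [{"rx": .., "ry": .., "rz": .., "dx": .., "dy": .., "dz": .., "gripper": ..}, ...]. A call has 1 to 20 rows; each row shifts and turns the commanded pose from where the row before left it, along the tool's axes as they then stand; what a row does not reach is not made up. A row lasts 1/8 s, in which the tool goes at most 62.5 mm and 10.7 degrees, less where a joint would pass 70% of its speed; a pose out of reach is approached as far as the arm can. A call is refused whole if a number of a shift passes 62.5 or a number of a turn 10.7, either way. A call with a gripper value outside its range is refused whole. The fingers move at their own pace and stop on an object; "grip_force" is the grip in N (left out, the last holds). Time passes only in rows, so rows that do not move let the fingers close. It gives the time, the measured TCP pose, the force, the opening and the grip force at its end, in the units of the state.
- r.get_obs(): the state, without advancing time (a new reading comes with each control period).
- r.grab_frame(name): name is "side" or "top"; returns the picture (420x560x3 uint8, blue, green, red); there is no depth.
- r.camera_info(name): a dict with "mtx" (3x3 intrinsics, pixels), "rvec" (rotation vector, rad) and "tvec" (3), from world to camera coordinates, as OpenCV has them. Camera axes: x right, y down, z forward; pixel columns grow to the right and rows downward; lengths in m; the calibration is good to about 2 mm. A picture is of the moment at which its call begins. camera_info takes no time and is no camera call.
- r.hand_in(): hands the job in; it is judged then, once.
The state is a dict: "clock": time; "joints": joint angles; "qvel": joint speeds; "tau": joint torques, N m; "tcp_pos": TCP position; "orientation": TCP orientation; "contact_force": force on the tool from outside, world axes, zero at the start; "moment": the same for the moment, N m; "grip_width": finger opening in m; "gripper_force": force on a finger pad.
Only numpy, scipy, OpenCV 4.12 (cv2) and the standard library are available. Lean on these libraries where they do the work, as an engineer would, in place of code of your own. Each camera call takes 0.05 s, during which the arm holds its last target. There are 200 camera calls.

## Working session

There is one attempt and no reset: what is moved stays moved. The work goes in short steps, Python scripts to look and compute and a tool call to move; the robot and the scene stay as the last step left them, time stands still between calls to the robot, and variables do not carry over. Pictures are saved under pics/ and viewed, at most 10 in all, crops included, and the job is handed in when it is done.

Besides the shell and the picture viewer there is one more tool, called after "Request:" in YAML: its name, and indented under it one key for each argument. step_arm: Moves the arm, as the interface text tells. Its arguments: {"type":"object","properties":{"moves":{"type":"array","items":{"type":"object","properties":{"rx":{"type":"number"},"ry":{"type":"number"},"rz":{"type":"number"},"dx":{"type":"number"},"dy":{"type":"number"},"dz":{"type":"number"},"gripper":{"type":"number"}}}},"grip_force":{"type":"number"}},"required":["moves"]}

```bash
mkdir -p pics
python3 - <<'E'
from bench import r
import cv2
for n in("side","top"):
    cv2.imwrite(f"pics/{n}0.png",r.grab_frame(n)); c=r.camera_info(n); print(n,c)
print(r.get_obs(), r.tcp_to_tips)
E
```

```text
side {'mtx': array([[390.85415837,   0.        , 278.45643357],
       [  0.        , 390.85415837, 204.00643365],
       [  0.        ,   0.        ,   1.        ]]), 'rvec': array([ 0.61358709, -2.99054291,  0.4490614 ]), 'tvec': array([0.48325739, 0.25042987, 0.86420443])}
top {'mtx': array([[402.90568158,   0.        , 280.34649432],
       [  0.        , 402.90568158, 209.18204376],
       [  0.        ,   0.        ,   1.        ]]), 'rvec': array([ 1.98218004, -2.23722668,  0.23576385]), 'tvec': array([0.04691636, 0.55027874, 0.80786693])}
{'clock': 0.1, 'joints': array([ 1.03688586,  0.47771123,  0.02237553,  1.55634908, -0.01151596,
        1.10931487, -0.08308356]), 'qvel': array([-0.00154544, -0.00401512,  0.00018998, -0.00264254,  0.00167959,
        0.00098414,  0.00045048]), 'tau': array([ 4.20832963e-03, -5.97762823e+01,  1.61373273e+00, -2.81954974e+01,
        1.28473953e-02,  5.09319798e-03,  8.82300014e-06]), 'tcp_pos': array([ 0.27858557, -0.61427926,  0.25242919]), 'orientation': array([-3.06910808e+00, -6.63484825e-01,  7.32835352e-04]), 'contact_force': array([-0.29687662,  0.00510349,  0.39361537]), 'moment': array([0.00956217, 0.01919158, 0.0159413 ]), 'gripper_force': 0.0, 'grip_width': 0.08558557987401076} 0.022
```

View pics/side0.png

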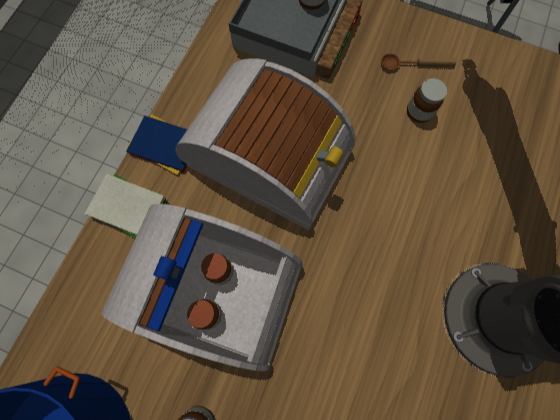

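View pics/top0.png

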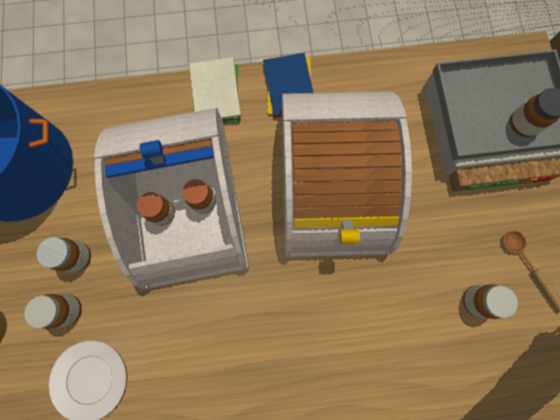

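Side view: the blue handle is at about (167,267) and the yellow one at (331,157). Top view: blue is at (151,150) and yellow at (349,236). I'll enlarge these.

Run:
```python
import cv2,numpy as np
S=cv2.imread("pics/side0.png");T=cv2.imread("pics/top0.png")
def c(I,u,v):
    k=cv2.resize(I[v:v+60,u:u+80],None,fx=5,fy=5,interpolation=cv2.INTER_CUBIC)
    for i in range(0,80,10):
        cv2.line(k,(i*5,0),(i*5,5),(0,255,0),1); cv2.putText(k,str(u+i),(i*5,14),0,.35,(0,255,0),1)
    for i in range(10,60,10):
        cv2.line(k,(0,i*5),(5,i*5),(0,255,0),1); cv2.putText(k,str(v+i),(7,i*5+4),0,.35,(0,255,0),1)
    return k
cv2.imwrite("pics/c0.png",np.vstack([np.hstack([c(T,110,120),c(S,130,235)]),np.hstack([c(T,310,205),c(S,290,125)])]))
```

```text
(no output)
```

View pics/c0.png

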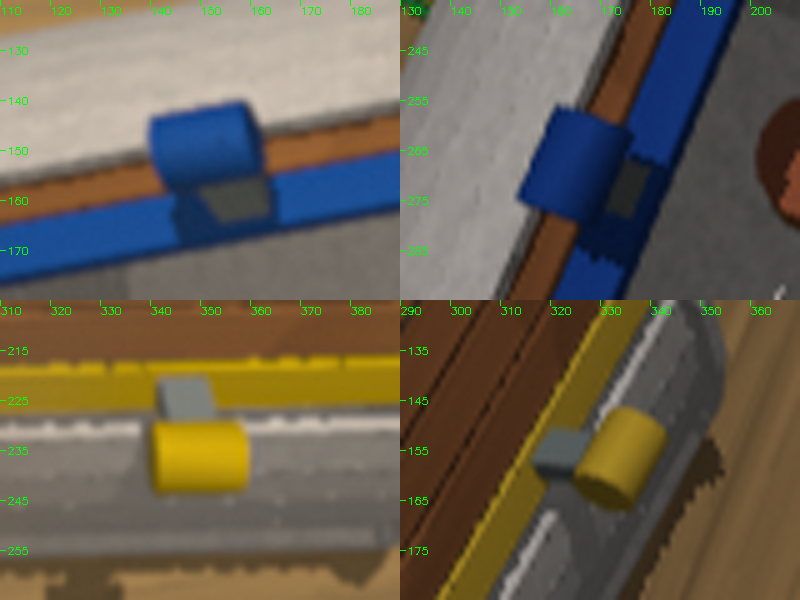

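```bash
cat > h.py <<'E'
import cv2,numpy as np
from bench import r
C={n:r.camera_info(n) for n in("side","top")}
def P(n):
    c=C[n];return c["mtx"]@np.c_[cv2.Rodrigues(c["rvec"])[0],c["tvec"]]
def tri(t,s):
    X=cv2.triangulatePoints(P("top"),P("side"),np.float64(t).reshape(2,1),np.float64(s).reshape(2,1)).ravel();return X[:3]/X[3]
def onz(n,uv,z):
    p=P(n);H=np.c_[p[:,0],p[:,1],p[:,2]*z+p[:,3]];X=np.linalg.solve(H,[*uv,1]);return X[:2]/X[2]
def proj(n,X): q=P(n)@np.r_[X,1];return q[:2]/q[2]
E
python3 - <<'E'
from h import *
I={n:cv2.imread(f"pics/{n}0.png") for n in C}
for nm,t,s,h,boxes in(("blue",(150.8,148.3),(165,267.5),(105,125),{"top":(100,140,220,180),"side":(135,210,210,335)}),("yellow",(350,236.5),(334,156.7),(18,34),{"top":(290,210,402,246),"side":(285,110,350,200)})):
    X=tri(t,s);e=np.arcsin((X[2]-.035)/.21);print(nm,X,"e",e,"q",e-.698,"reproj",proj("top",X)-t,proj("side",X)-s)
    z=.035+.165*np.sin(e)
    for n,b in boxes.items():
        k=cv2.cvtColor(I[n],cv2.COLOR_BGR2HSV)[b[1]:b[3],b[0]:b[2]]
        m=cv2.inRange(k,(h[0],140,60),(h[1],255,255)); p=np.argwhere(m)[:,::-1]+b[:2]
        w=np.array([onz(n,q,z) for q in p])
        w=w[np.abs(w[:,1]-X[1])>.03]  # off the handle
        vx,vy,x0,y0=cv2.fitLine(w.astype(np.float32),cv2.DIST_HUBER,0,.01,.01).ravel()
        yaw=np.arctan2(-vx/vy,1); print(n,len(w),"yaw deg",np.degrees(yaw),"ymid",(w[:,1].min()+w[:,1].max())/2,"line x at X.y",x0+(X[1]-y0)*vx/vy)
E
```

```text
blue [0.64806059 0.19524255 0.24322609] e 1.4407263401230606 q 0.7427263401230606 reproj [ 0.08650857 -0.44958409] [0.36504952 0.35302607]
top 828 yaw deg 4.156454 ymid 0.19532467484871197 line x at X.y 0.6390661789055213
side 908 yaw deg 4.327045 ymid 0.19473096537690682 line x at X.y 0.6420369376832736
yellow [ 0.46247011 -0.13884367  0.16854315] e 0.6891997215081075 q -0.008800278491892466 reproj [ 0.09158426 -0.45287643] [0.3281117  0.30295568]
top 740 yaw deg -5.416188 ymid -0.14118822176805582 line x at X.y 0.4958749795794404
side 577 yaw deg -5.625963 ymid -0.1443223581094613 line x at X.y 0.49619809452642466
```

```bash
cat >> h.py <<'E'
from scipy.spatial.transform import Rotation as R
ST={"blue":dict(yaw=4.2),"yellow":dict(yaw=-5.5)}
def go(target):
    o=r.get_obs();Rm=R.from_rotvec(o["orientation"]).as_matrix()
    x=Rm[:,0];print("t",o["clock"],"tcp",o["tcp_pos"].round(4),"yaw",np.degrees(np.arctan2(x[1],x[0])).round(2),"z",Rm[:,2].round(3),"F",o["contact_force"].round(1),"w",o["grip_width"].round(4))
    print("tool shift mm",((np.array(target)-o["tcp_pos"])@Rm*1000).round(1))
E
python3 - <<'E'
from h import *
print([onz("top",p,0).round(3) for p in((142,287),(246,270),(286,254),(400,250))])
for n in C: print(n,"cam at",(-cv2.Rodrigues(C[n]["rvec"])[0].T@C[n]["tvec"]).round(2))
# blue: predicted slat line & handle pixel for q candidates, from handle X (0.648,0.195)
for e in(1.40,1.6,1.7,1.8):
    z=.035+.165*np.sin(e); print(e,"handle-z",.035+.21*np.sin(e),"slat x",.648+.045*np.cos(e), "measured", onz("top",(150.8,166),z), onz("side",(180,275),z))
E
```

```text
[array([0.427, 0.304]), array([0.436, 0.072]), array([ 0.461, -0.021]), array([ 0.439, -0.277])]
side cam at [0.44 0.2  0.9 ]
top cam at [ 0.37 -0.    0.91]
1.4 handle-z 0.24194444329757664 slat x 0.6556485214305109 measured [0.63180129 0.21073142] [0.63264544 0.19561075]
1.6 handle-z 0.24491045663871608 slat x 0.646686021496442 measured [0.63093978 0.21003701] [0.63201083 0.19563866]
1.7 handle-z 0.2432496101950184 slat x 0.6422019977567014 measured [0.63142219 0.21042585] [0.63236619 0.19562303]
1.8 handle-z 0.23950800248442097 slat x 0.6377759057388112 measured [0.63250898 0.21130184] [0.63316674 0.19558784]
```

Request:
step_arm:
  moves:
    - {"rz": 10,"dz": -15}
    - {"rz": 10,"dz": -15}
    - {"rz": 10,"dz": -10}
    - {}

```text
invalid input at $.moves[0]: expected keys rx, ry, rz, dx, dy, dz, gripper
```

```bash
python3 -c "
from h import *
go((.4625,-.139,.285))"
```

```text
Traceback (most recent call last):
  File "h.py", line 15, in go
    x=Rm[:,0];print("t",o["clock"],"tcp",o["tcp_pos"].round(4),"yaw",np.degrees(np.arctan2(x[1],x[0])).round(2),"z",Rm[:,2].round(3),"F",o["contact_force"].round(1),"w",o["grip_width"].round(4))
                                                                                                                                                                         ^^^^^^^^^^^^^^^^^^^^^
AttributeError: 'float' object has no attribute 'round'
```

Request:
step_arm:
  moves:
    - {"rx": 0,"ry": 0,"rz": 10,"dx": 0,"dy": 0,"dz": -15,"gripper": 1}
    - {"rx": 0,"ry": 0,"rz": 10,"dx": 0,"dy": 0,"dz": -15,"gripper": 1}
    - {"rx": 0,"ry": 0,"rz": 10,"dx": 0,"dy": 0,"dz": -10,"gripper": 1}
    - {"rx": 0,"ry": 0,"rz": 0,"dx": 0,"dy": 0,"dz": 0,"gripper": 1}

```text
clock: 0.6
tcp_pos: [0.279, -0.6149, 0.2937]
orientation: [3.137, -0.151, 0.0]
contact_force: [-0.1, -0.0, -0.3]
grip_width: 0.0853
gripper_force: 0.0
```

```bash
sed -i 's/,o\["grip_width"\].round(4)/,round(o["grip_width"],4),"g",o["gripper_force"]/' h.py; python3 -c "
from h import *
go((.4625,-.139,.285))"
```

```text
t 0.6 tcp [ 0.279  -0.6149  0.2937] yaw -5.51 z [ 0.    -0.001 -1.   ] F [-0.1 -0.  -0.3] w 0.0853 g 0.0
tool shift mm [ 136.9 -491.3    8.3]
```

Request:
step_arm:
  moves:
    - {"rx": 0,"ry": 0,"rz": 0,"dx": 10,"dy": -35,"dz": 0,"gripper": 1}
    - {"rx": 0,"ry": 0,"rz": 0,"dx": 10,"dy": -35,"dz": 0,"gripper": 1}
    - {"rx": 0,"ry": 0,"rz": 0,"dx": 10,"dy": -35,"dz": 0,"gripper": 1}
    - {"rx": 0,"ry": 0,"rz": 0,"dx": 10,"dy": -35,"dz": 0,"gripper": 1}
    - {"rx": 0,"ry": 0,"rz": 0,"dx": 10,"dy": -35,"dz": 0,"gripper": 1}
    - {"rx": 0,"ry": 0,"rz": 0,"dx": 10,"dy": -35,"dz": 0,"gripper": 1}
    - {"rx": 0,"ry": 0,"rz": 0,"dx": 10,"dy": -35,"dz": 0,"gripper": 1}
    - {"rx": 0,"ry": 0,"rz": 0,"dx": 10,"dy": -35,"dz": 0,"gripper": 1}
    - {"rx": 0,"ry": 0,"rz": 0,"dx": 10,"dy": -35,"dz": 0,"gripper": 1}
    - {"rx": 0,"ry": 0,"rz": 0,"dx": 10,"dy": -35,"dz": 0,"gripper": 1}
    - {"rx": 0,"ry": 0,"rz": 0,"dx": 10,"dy": -35,"dz": 0,"gripper": 1}
    - {"rx": 0,"ry": 0,"rz": 0,"dx": 10,"dy": -35,"dz": 0,"gripper": 1}
    - {"rx": 0,"ry": 0,"rz": 0,"dx": 10,"dy": -35,"dz": 0,"gripper": 1}
    - {"rx": 0,"ry": 0,"rz": 0,"dx": 7,"dy": -35,"dz": 0,"gripper": 1}
    - {"rx": 0,"ry": 0,"rz": 0,"dx": 0,"dy": -1,"dz": 0,"gripper": 1}
    - {"rx": 0,"ry": 0,"rz": 0,"dx": 0,"dy": 0,"dz": 0,"gripper": 1}

```text
clock: 2.6
tcp_pos: [0.4626, -0.14, 0.2928]
orientation: [3.138, -0.151, -0.002]
contact_force: [-0.1, -0.8, 0.2]
grip_width: 0.0853
gripper_force: 0.0
```

```bash
python3 -c "
from h import *
go((.4625,-.139,.172))"
```

```text
t 2.6 tcp [ 0.4626 -0.14    0.2928] yaw -5.5 z [-0.001 -0.    -1.   ] F [-0.1 -0.8  0.2] w 0.0853 g 0.0
tool shift mm [-1.000e-01 -1.100e+00  1.208e+02]
```

Request:
step_arm:
  grip_force: 40
  moves:
    - {"rx": 0,"ry": 0,"rz": 0,"dx": 0,"dy": -1,"dz": 25,"gripper": 1}
    - {"rx": 0,"ry": 0,"rz": 0,"dx": 0,"dy": 0,"dz": 25,"gripper": 1}
    - {"rx": 0,"ry": 0,"rz": 0,"dx": 0,"dy": 0,"dz": 25,"gripper": 1}
    - {"rx": 0,"ry": 0,"rz": 0,"dx": 0,"dy": 0,"dz": 20,"gripper": 1}
    - {"rx": 0,"ry": 0,"rz": 0,"dx": 0,"dy": 0,"dz": 15,"gripper": 1}
    - {"rx": 0,"ry": 0,"rz": 0,"dx": 0,"dy": 0,"dz": 11,"gripper": 1}
    - {"rx": 0,"ry": 0,"rz": 0,"dx": 0,"dy": 0,"dz": 0,"gripper": 1}

```text
clock: 3.48
tcp_pos: [0.4628, -0.1387, 0.1718]
orientation: [-3.138, 0.154, 0.002]
contact_force: [0.4, -0.2, 0.1]
grip_width: 0.0856
gripper_force: 0.0
```

```bash
python3 -c "
from h import *
go((.4625,-.139,.172))
S=r.grab_frame('side');T=r.grab_frame('top')
f=lambda I,u,v:cv2.resize(I[v:v+100,u:u+100],None,fx=4,fy=4)
cv2.imwrite('pics/g1.png',np.hstack([f(T,300,180),f(S,280,100)]))"
```

```text
t 3.475 tcp [ 0.4628 -0.1387  0.1718] yaw -5.62 z [-0.001  0.    -1.   ] F [ 0.4 -0.2  0.1] w 0.0856 g 0.0
tool shift mm [-0.3  0.3 -0.2]
```

View pics/g1.png

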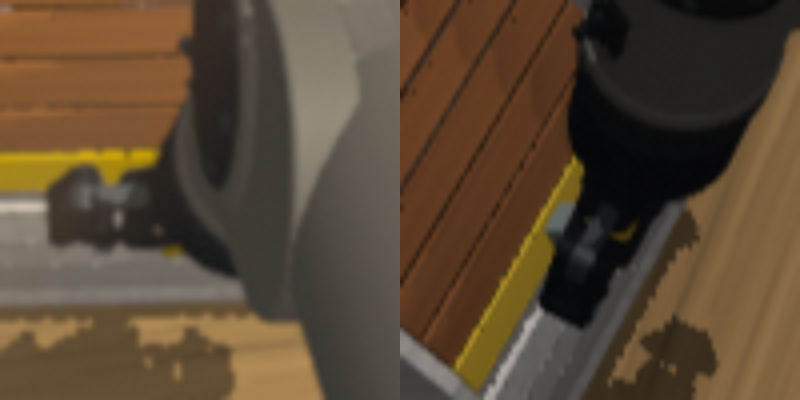

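The gripper straddles the yellow handle: one finger is on each side, and the yellow shows between them. I'll close.

Request:
step_arm:
  moves:
    - {"rx": 0,"ry": 0,"rz": 0,"dx": 0,"dy": 0,"dz": 0,"gripper": -1}
    - {"rx": 0,"ry": 0,"rz": 0,"dx": 0,"dy": 0,"dz": 0,"gripper": -1}
    - {"rx": 0,"ry": 0,"rz": 0,"dx": 0,"dy": 0,"dz": 0,"gripper": -1}
    - {"rx": 0,"ry": 0,"rz": 0,"dx": 0,"dy": 0,"dz": 0,"gripper": -1}
    - {"rx": 0,"ry": 0,"rz": 0,"dx": 0,"dy": 0,"dz": 0,"gripper": -1}
    - {"rx": 0,"ry": 0,"rz": 0,"dx": 0,"dy": 0,"dz": 0,"gripper": -1}

```text
clock: 4.32
tcp_pos: [0.4632, -0.1369, 0.1726]
orientation: [-3.136, 0.152, 0.001]
contact_force: [-2.4, 4.5, 3.8]
grip_width: 0.0334
gripper_force: 43.6
```

```bash
python3 -c "
from h import *
go((.4625,-.139,.172))
e=np.linspace(.698,1.798,23);p=210*np.c_[-np.cos(e),-np.sin(e)];print(np.diff(p,axis=0).round(1).tolist())"
```

```text
t 4.325 tcp [ 0.4632 -0.1369  0.1726] yaw -5.54 z [-0.     0.002 -1.   ] F [-2.4  4.5  3.8] w 0.0334 g 43.56685280799866
tool shift mm [-0.5  2.1  0.6]
[[6.9, -7.9], [7.3, -7.5], [7.7, -7.1], [8.0, -6.7], [8.4, -6.3], [8.7, -5.9], [9.0, -5.5], [9.2, -5.0], [9.5, -4.5], [9.7, -4.1], [9.9, -3.6], [10.0, -3.1], [10.2, -2.6], [10.3, -2.1], [10.4, -1.5], [10.4, -1.0], [10.5, -0.5], [10.5, 0.0], [10.5, 0.5], [10.4, 1.1], [10.4, 1.6], [10.3, 2.1]]
```

Request:
step_arm:
  moves:
    - {"rx": 0,"ry": 0,"rz": 0,"dx": 6.9,"dy": -1,"dz": -7.9,"gripper": -1}
    - {"rx": 0,"ry": 0,"rz": 0,"dx": 7.3,"dy": -1,"dz": -7.5,"gripper": -1}
    - {"rx": 0,"ry": 0,"rz": 0,"dx": 7.7,"dy": 0,"dz": -7.1,"gripper": -1}
    - {"rx": 0,"ry": 0,"rz": 0,"dx": 8.0,"dy": 0,"dz": -6.7,"gripper": -1}
    - {"rx": 0,"ry": 0,"rz": 0,"dx": 8.4,"dy": 0,"dz": -6.3,"gripper": -1}
    - {"rx": 0,"ry": 0,"rz": 0,"dx": 0,"dy": 0,"dz": 0,"gripper": -1}

```text
clock: 5.08
tcp_pos: [0.5032, -0.1407, 0.2091]
orientation: [3.137, -0.154, 0.005]
contact_force: [-0.8, -1.9, -0.6]
grip_width: 0.033
gripper_force: 41.7
```

```bash
python3 -c "
from h import *
go((.4625,-.139,.172))"
```

```text
t 5.075 tcp [ 0.5032 -0.1407  0.2091] yaw -5.62 z [ 0.003 -0.001 -1.   ] F [-0.8 -1.9 -0.6] w 0.033 g 41.72399818897247
tool shift mm [-40.8   2.3  37. ]
```

Request:
step_arm:
  moves:
    - {"rx": 0,"ry": 0,"rz": 0,"dx": 8.7,"dy": 0,"dz": -5.9,"gripper": -1}
    - {"rx": 0,"ry": 0,"rz": 0,"dx": 9.0,"dy": 0,"dz": -5.5,"gripper": -1}
    - {"rx": 0,"ry": 0,"rz": 0,"dx": 9.2,"dy": 0,"dz": -5.0,"gripper": -1}
    - {"rx": 0,"ry": 0,"rz": 0,"dx": 9.5,"dy": 0,"dz": -4.5,"gripper": -1}
    - {"rx": 0,"ry": 0,"rz": 0,"dx": 9.7,"dy": 0,"dz": -4.1,"gripper": -1}
    - {"rx": 0,"ry": 0,"rz": 0,"dx": 9.9,"dy": 0,"dz": -3.6,"gripper": -1}
    - {"rx": 0,"ry": 0,"rz": 0,"dx": 10.0,"dy": 0,"dz": -3.1,"gripper": -1}
    - {"rx": 0,"ry": 0,"rz": 0,"dx": 0,"dy": 0,"dz": 0,"gripper": -1}

```text
clock: 6.08
tcp_pos: [0.5692, -0.147, 0.24]
orientation: [3.137, -0.154, 0.005]
contact_force: [3.0, -3.8, -8.5]
grip_width: 0.0333
gripper_force: 42.5
```

```bash
python3 -c "
from h import *
go((.4625,-.139,.172))"
```

```text
t 6.075 tcp [ 0.5692 -0.147   0.24  ] yaw -5.61 z [ 0.003 -0.001 -1.   ] F [ 3.  -3.8 -8.5] w 0.0333 g 42.461530566215515
tool shift mm [-107.2    2.4   67.6]
```

Request:
step_arm:
  moves:
    - {"rx": 0,"ry": 0,"rz": 0,"dx": 10.2,"dy": 0,"dz": -2.3,"gripper": -1}
    - {"rx": 0,"ry": 0,"rz": 0,"dx": 10.3,"dy": 0,"dz": -1.8,"gripper": -1}
    - {"rx": 0,"ry": 0,"rz": 0,"dx": 10.4,"dy": 0,"dz": -1.4,"gripper": -1}
    - {"rx": 0,"ry": 0,"rz": 0,"dx": 10.4,"dy": 0,"dz": -0.8,"gripper": -1}
    - {"rx": 0,"ry": 0,"rz": 0,"dx": 10.5,"dy": 0,"dz": -0.3,"gripper": -1}
    - {"rx": 0,"ry": 0,"rz": 0,"dx": 10.5,"dy": 0,"dz": 0,"gripper": -1}
    - {"rx": 0,"ry": 0,"rz": 0,"dx": 10.5,"dy": 0,"dz": 0.5,"gripper": -1}
    - {"rx": 0,"ry": 0,"rz": 0,"dx": 10.4,"dy": 0,"dz": 1.1,"gripper": -1}
    - {"rx": 0,"ry": 0,"rz": 0,"dx": 0,"dy": 0,"dz": 0,"gripper": -1}

```text
clock: 7.2
tcp_pos: [0.6514, -0.155, 0.245]
orientation: [3.138, -0.154, 0.004]
contact_force: [1.6, -3.0, -5.9]
grip_width: 0.0334
gripper_force: 41.9
```

```bash
python3 -c "
from h import *
go((.4625,-.139,.172))"
```

```text
t 7.2 tcp [ 0.6514 -0.155   0.245 ] yaw -5.61 z [ 0.003 -0.    -1.   ] F [ 1.6 -3.  -5.9] w 0.0334 g 41.94116234779358
tool shift mm [-189.7    2.5   72.5]
```

Request:
step_arm:
  moves:
    - {"rx": 0,"ry": 0,"rz": 0,"dx": 8,"dy": 0,"dz": 1.4,"gripper": -1}
    - {"rx": 0,"ry": 0,"rz": 0,"dx": 6,"dy": 0,"dz": 1.3,"gripper": -1}
    - {"rx": 0,"ry": 0,"rz": 0,"dx": 5,"dy": 0,"dz": 1,"gripper": -1}
    - {"rx": 0,"ry": 0,"rz": 0,"dx": 0,"dy": 0,"dz": 0,"gripper": -1}

```text
clock: 7.7
tcp_pos: [0.6702, -0.1568, 0.2415]
orientation: [3.138, -0.154, 0.005]
contact_force: [0.7, -4.5, -0.2]
grip_width: 0.0336
gripper_force: 43.1
```

Request:
step_arm:
  moves:
    - {"rx": 0,"ry": 0,"rz": 0,"dx": 3,"dy": 0,"dz": 0.5,"gripper": -1}
    - {"rx": 0,"ry": 0,"rz": 0,"dx": 0,"dy": 0,"dz": 0,"gripper": -1}

```text
clock: 7.95
tcp_pos: [0.6726, -0.1571, 0.2409]
orientation: [3.138, -0.154, 0.003]
contact_force: [-1.7, -2.9, 4.4]
grip_width: 0.0333
gripper_force: 43.5
```

Request:
step_arm:
  moves:
    - {"rx": 0,"ry": 0,"rz": 0,"dx": 3,"dy": 0,"dz": 0.5,"gripper": -1}
    - {"rx": 0,"ry": 0,"rz": 0,"dx": 0,"dy": 0,"dz": 0,"gripper": -1}

```text
clock: 8.2
tcp_pos: [0.6733, -0.1571, 0.2407]
orientation: [-3.138, 0.154, 0.006]
contact_force: [-11.6, -0.7, 10.4]
grip_width: 0.0335
gripper_force: 44.4
```

Request:
step_arm:
  moves:
    - {"rx": 0,"ry": 0,"rz": 0,"dx": 2,"dy": 0,"dz": 0.3,"gripper": -1}
    - {"rx": 0,"ry": 0,"rz": 0,"dx": 0,"dy": 0,"dz": 0,"gripper": -1}

```text
clock: 8.45
tcp_pos: [0.6733, -0.1571, 0.2407]
orientation: [-3.137, 0.154, 0.012]
contact_force: [-21.0, 0.7, 16.6]
grip_width: 0.0335
gripper_force: 45.0
```

Request:
step_arm:
  moves:
    - {"rx": 0,"ry": 0,"rz": 0,"dx": 0,"dy": 0,"dz": 0,"gripper": 1}
    - {"rx": 0,"ry": 0,"rz": 0,"dx": 0,"dy": 0,"dz": 0,"gripper": 1}
    - {"rx": 0,"ry": 0,"rz": 0,"dx": 0,"dy": 0,"dz": 0,"gripper": 1}
    - {"rx": 0,"ry": 0,"rz": 0,"dx": 0,"dy": 0,"dz": 0,"gripper": 1}
    - {"rx": 0,"ry": 0,"rz": 0,"dx": 0,"dy": 0,"dz": -15,"gripper": 1}
    - {"rx": 0,"ry": 0,"rz": 0,"dx": 0,"dy": 0,"dz": -25,"gripper": 1}
    - {"rx": 0,"ry": 0,"rz": -5,"dx": 0,"dy": 0,"dz": -30,"gripper": 1}
    - {"rx": 0,"ry": 0,"rz": -4.8,"dx": 0,"dy": 0,"dz": -10,"gripper": 1}
    - {"rx": 0,"ry": 0,"rz": 0,"dx": 0,"dy": 0,"dz": 0,"gripper": 1}

```text
clock: 9.57
tcp_pos: [0.6776, -0.1576, 0.3217]
orientation: [3.139, 0.114, 0.005]
contact_force: [0.1, 0.1, -0.8]
grip_width: 0.0856
gripper_force: 0.0
```

```bash
python3 -c "
from h import *
go((.648,.195,.32))"
```

```text
t 9.575 tcp [ 0.6776 -0.1576  0.3217] yaw 4.14 z [ 0.003 -0.    -1.   ] F [ 0.1  0.1 -0.8] w 0.0856 g 0.0
tool shift mm [  -4.  -353.8    1.5]
```

Request:
step_arm:
  moves:
    - {"rx": 0,"ry": 0,"rz": 0,"dx": -1,"dy": -35,"dz": 0,"gripper": 1}
    - {"rx": 0,"ry": 0,"rz": 0,"dx": -1,"dy": -35,"dz": 0,"gripper": 1}
    - {"rx": 0,"ry": 0,"rz": 0,"dx": -1,"dy": -35,"dz": 0,"gripper": 1}
    - {"rx": 0,"ry": 0,"rz": 0,"dx": -1,"dy": -35,"dz": 0,"gripper": 1}
    - {"rx": 0,"ry": 0,"rz": 0,"dx": 0,"dy": -35,"dz": 0,"gripper": 1}
    - {"rx": 0,"ry": 0,"rz": 0,"dx": 0,"dy": -35,"dz": 0,"gripper": 1}
    - {"rx": 0,"ry": 0,"rz": 0,"dx": 0,"dy": -35,"dz": 0,"gripper": 1}
    - {"rx": 0,"ry": 0,"rz": 0,"dx": 0,"dy": -35,"dz": 0,"gripper": 1}
    - {"rx": 0,"ry": 0,"rz": 0,"dx": 0,"dy": -35,"dz": 0,"gripper": 1}
    - {"rx": 0,"ry": 0,"rz": 0,"dx": 0,"dy": -39,"dz": 0,"gripper": 1}
    - {"rx": 0,"ry": 0,"rz": 0,"dx": 0,"dy": 0,"dz": 0,"gripper": 1}

```text
clock: 10.95
tcp_pos: [0.6454, 0.2002, 0.3189]
orientation: [-3.137, -0.122, 0.003]
contact_force: [-0.3, -0.4, -0.0]
grip_width: 0.0852
gripper_force: 0.0
```

```bash
python3 -c "
from h import *
go((.648,.196,.246))
cv2.imwrite('pics/b1.png',r.grab_frame('top'))"
```

```text
t 10.95 tcp [0.6454 0.2002 0.3189] yaw 4.46 z [-0.002  0.002 -1.   ] F [-0.3 -0.4 -0. ] w 0.0852 g 0.0
tool shift mm [ 2.4  4.6 72.9]
```

View pics/b1.png

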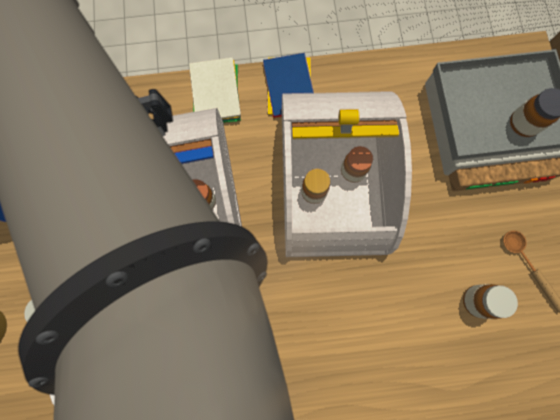

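The yellow door is open, with its handle at (349,116). Now I'll lower onto blue and grip.

Request:
step_arm:
  moves:
    - {"rx": 0,"ry": 0,"rz": 0,"dx": 1,"dy": 2.5,"dz": 20,"gripper": 1}
    - {"rx": 0,"ry": 0,"rz": 0,"dx": 1,"dy": 2,"dz": 20,"gripper": 1}
    - {"rx": 0,"ry": 0,"rz": 0,"dx": 0,"dy": 0,"dz": 20,"gripper": 1}
    - {"rx": 0,"ry": 0,"rz": 0,"dx": 0,"dy": 0,"dz": 12,"gripper": 1}
    - {"rx": 0,"ry": 0,"rz": 0,"dx": 0,"dy": 0,"dz": 0,"gripper": 1}

```text
clock: 11.62
tcp_pos: [0.6487, 0.1907, 0.246]
orientation: [3.139, 0.115, -0.004]
contact_force: [0.5, 0.1, 0.6]
grip_width: 0.0856
gripper_force: 0.0
```

Request:
step_arm:
  moves:
    - {"rx": 0,"ry": 0,"rz": 0,"dx": 0,"dy": 0,"dz": 0,"gripper": -1}
    - {"rx": 0,"ry": 0,"rz": 0,"dx": 0,"dy": 0,"dz": 0,"gripper": -1}
    - {"rx": 0,"ry": 0,"rz": 0,"dx": 0,"dy": 0,"dz": 0,"gripper": -1}
    - {"rx": 0,"ry": 0,"rz": 0,"dx": 0,"dy": 0,"dz": 0,"gripper": -1}
    - {"rx": 0,"ry": 0,"rz": 0,"dx": 0,"dy": 0,"dz": 0,"gripper": -1}
    - {"rx": 0,"ry": 0,"rz": 0,"dx": 0,"dy": 0,"dz": 0,"gripper": -1}

```text
clock: 12.38
tcp_pos: [0.6496, 0.1952, 0.2493]
orientation: [-3.134, -0.119, -0.005]
contact_force: [0.4, 6.6, 2.2]
grip_width: 0.0333
gripper_force: 42.7
```

```bash
python3 -c "
from h import *
go((.648,.196,.246))
cv2.imwrite('pics/b2.png',cv2.resize(r.grab_frame('side')[190:350,80:310],None,fx=3,fy=3))
e=np.linspace(1.74,.698,22);p=210*np.c_[-np.cos(e),-np.sin(e)];print(np.diff(p,axis=0).round(1).tolist())"
```

```text
t 12.375 tcp [0.6496 0.1952 0.2493] yaw 4.35 z [ 0.003  0.006 -1.   ] F [0.4 6.6 2.2] w 0.0333 g 42.72301912307739
tool shift mm [-1.5 -0.9  3.3]
[[-10.3, -1.5], [-10.4, -1.0], [-10.4, -0.5], [-10.4, 0.0], [-10.4, 0.6], [-10.4, 1.1], [-10.3, 1.6], [-10.2, 2.1], [-10.1, 2.6], [-9.9, 3.1], [-9.8, 3.6], [-9.6, 4.1], [-9.4, 4.5], [-9.1, 5.0], [-8.9, 5.4], [-8.6, 5.9], [-8.3, 6.3], [-8.0, 6.7], [-7.6, 7.1], [-7.3, 7.5], [-6.9, 7.8]]
```

View pics/b2.png

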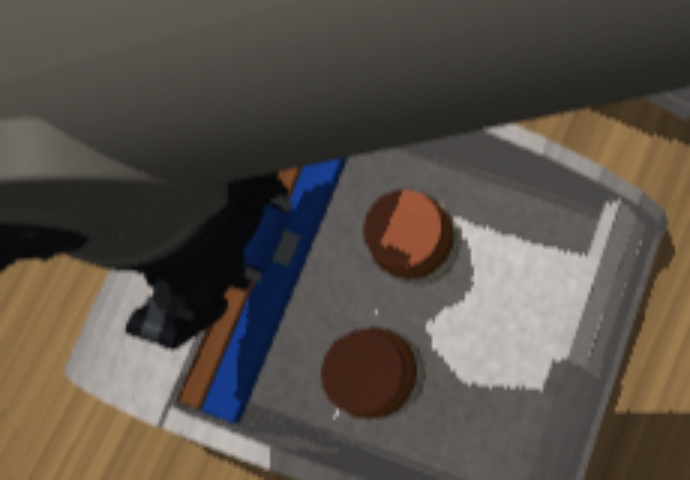

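The blue handle is held (opening 33 mm), with the blue lug visible between the fingers. Now I'll pull along the arc.

Request:
step_arm:
  moves:
    - {"rx": 0,"ry": 0,"rz": 0,"dx": -10.3,"dy": -1.5,"dz": -1.5,"gripper": -1}
    - {"rx": 0,"ry": 0,"rz": 0,"dx": -10.4,"dy": -1.5,"dz": -1.0,"gripper": -1}
    - {"rx": 0,"ry": 0,"rz": 0,"dx": -10.4,"dy": 0,"dz": -0.5,"gripper": -1}
    - {"rx": 0,"ry": 0,"rz": 0,"dx": -10.4,"dy": 0,"dz": 0,"gripper": -1}
    - {"rx": 0,"ry": 0,"rz": 0,"dx": -10.4,"dy": 0,"dz": 0.6,"gripper": -1}
    - {"rx": 0,"ry": 0,"rz": 0,"dx": 0,"dy": 0,"dz": 0,"gripper": -1}

```text
clock: 13.18
tcp_pos: [0.5997, 0.1914, 0.2529]
orientation: [-3.137, -0.116, -0.012]
contact_force: [2.6, 2.6, 6.8]
grip_width: 0.0336
gripper_force: 43.4
```

```bash
python3 -c "
from h import *
go((.46,.185,.173))"
```

```text
t 13.175 tcp [0.5997 0.1914 0.2529] yaw 4.23 z [ 0.008  0.003 -1.   ] F [2.6 2.6 6.8] w 0.0336 g 43.44066917896271
tool shift mm [-140.4   -3.7   78.8]
```

Request:
step_arm:
  moves:
    - {"rx": 0,"ry": 0,"rz": 0,"dx": -10.4,"dy": 0,"dz": 0.8,"gripper": -1}
    - {"rx": 0,"ry": 0,"rz": 0,"dx": -10.3,"dy": 0,"dz": 1.4,"gripper": -1}
    - {"rx": 0,"ry": 0,"rz": 0,"dx": -10.2,"dy": 0,"dz": 2.1,"gripper": -1}
    - {"rx": 0,"ry": 0,"rz": 0,"dx": -10.1,"dy": 0,"dz": 2.6,"gripper": -1}
    - {"rx": 0,"ry": 0,"rz": 0,"dx": -9.9,"dy": 0,"dz": 3.1,"gripper": -1}
    - {"rx": 0,"ry": 0,"rz": 0,"dx": -9.8,"dy": 0,"dz": 3.6,"gripper": -1}
    - {"rx": 0,"ry": 0,"rz": 0,"dx": 0,"dy": 0,"dz": 0,"gripper": -1}

```text
clock: 14.05
tcp_pos: [0.5391, 0.1868, 0.2404]
orientation: [-3.137, -0.115, -0.012]
contact_force: [-3.4, -1.0, 18.0]
grip_width: 0.0331
gripper_force: 46.7
```

```bash
python3 -c "
from h import *
go((.46,.185,.173))"
```

```text
t 14.05 tcp [0.5391 0.1868 0.2404] yaw 4.2 z [ 0.008  0.002 -1.   ] F [-3.4 -1.  18. ] w 0.0331 g 46.70005202293396
tool shift mm [-79.5  -3.9  66.8]
```

Request:
step_arm:
  moves:
    - {"rx": 0,"ry": 0,"rz": 0,"dx": -9.4,"dy": 0,"dz": 2,"gripper": -1}
    - {"rx": 0,"ry": 0,"rz": 0,"dx": -9.1,"dy": 0,"dz": 3,"gripper": -1}
    - {"rx": 0,"ry": 0,"rz": 0,"dx": -8.9,"dy": 0,"dz": 4.5,"gripper": -1}
    - {"rx": 0,"ry": 0,"rz": 0,"dx": -8.8,"dy": 0,"dz": 5.0,"gripper": -1}
    - {"rx": 0,"ry": 0,"rz": 0,"dx": -8.5,"dy": 0,"dz": 5.4,"gripper": -1}
    - {"rx": 0,"ry": 0,"rz": 0,"dx": 0,"dy": 0,"dz": 0,"gripper": -1}

```text
clock: 14.8
tcp_pos: [0.4931, 0.1832, 0.2183]
orientation: [-3.138, -0.116, -0.006]
contact_force: [-1.4, 0.1, 8.4]
grip_width: 0.0333
gripper_force: 47.2
```

```bash
python3 -c "
from h import *
go((.449,.182,.178))"
```

```text
t 14.8 tcp [0.4931 0.1832 0.2183] yaw 4.23 z [ 0.004  0.001 -1.   ] F [-1.4  0.1  8.4] w 0.0333 g 47.23496675491333
tool shift mm [-44.2  -2.   40.1]
```

Request:
step_arm:
  moves:
    - {"rx": 0,"ry": 0,"rz": 0,"dx": -8,"dy": 0,"dz": 5.2,"gripper": -1}
    - {"rx": 0,"ry": 0,"rz": 0,"dx": -8,"dy": 0,"dz": 6.0,"gripper": -1}
    - {"rx": 0,"ry": 0,"rz": 0,"dx": -7.7,"dy": 0,"dz": 6.6,"gripper": -1}
    - {"rx": 0,"ry": 0,"rz": 0,"dx": -7.3,"dy": 0,"dz": 6.9,"gripper": -1}
    - {"rx": 0,"ry": 0,"rz": 0,"dx": -5,"dy": 0,"dz": 5,"gripper": -1}
    - {"rx": 0,"ry": 0,"rz": 0,"dx": 0,"dy": 0,"dz": 0,"gripper": -1}

```text
clock: 15.55
tcp_pos: [0.4564, 0.1803, 0.1878]
orientation: [-3.139, -0.116, -0.002]
contact_force: [-2.2, -0.2, 6.1]
grip_width: 0.0331
gripper_force: 51.2
```

Request:
step_arm:
  moves:
    - {"rx": 0,"ry": 0,"rz": 0,"dx": -3,"dy": 0,"dz": 3.2,"gripper": -1}
    - {"rx": 0,"ry": 0,"rz": 0,"dx": 0,"dy": 0,"dz": 0,"gripper": -1}

```text
clock: 15.8
tcp_pos: [0.4536, 0.1802, 0.1848]
orientation: [-3.139, -0.116, -0.002]
contact_force: [-3.7, 0.3, 9.4]
grip_width: 0.0333
gripper_force: 52.1
```

Request:
step_arm:
  moves:
    - {"rx": 0,"ry": 0,"rz": 0,"dx": -2.5,"dy": 0,"dz": 2.8,"gripper": -1}
    - {"rx": 0,"ry": 0,"rz": 0,"dx": 0,"dy": 0,"dz": 0,"gripper": -1}

```text
clock: 16.05
tcp_pos: [0.4511, 0.18, 0.182]
orientation: [-3.139, -0.116, -0.002]
contact_force: [-3.9, -0.3, 8.6]
grip_width: 0.0332
gripper_force: 52.6
```

Still moving freely; I'll keep going until it stops.

Request:
step_arm:
  moves:
    - {"rx": 0,"ry": 0,"rz": 0,"dx": -2.5,"dy": 0,"dz": 2.9,"gripper": -1}
    - {"rx": 0,"ry": 0,"rz": 0,"dx": 0,"dy": 0,"dz": 0,"gripper": -1}

```text
clock: 16.3
tcp_pos: [0.4485, 0.1798, 0.1791]
orientation: [-3.139, -0.116, -0.002]
contact_force: [-3.9, -0.6, 9.2]
grip_width: 0.0331
gripper_force: 53.0
```

Request:
step_arm:
  moves:
    - {"rx": 0,"ry": 0,"rz": 0,"dx": -2,"dy": 0,"dz": 2.4,"gripper": -1}
    - {"rx": 0,"ry": 0,"rz": 0,"dx": 0,"dy": 0,"dz": 0,"gripper": -1}

```text
clock: 16.55
tcp_pos: [0.4465, 0.1796, 0.1766]
orientation: [-3.139, -0.116, -0.002]
contact_force: [-3.6, -1.2, 8.8]
grip_width: 0.0332
gripper_force: 53.4
```

Request:
step_arm:
  moves:
    - {"rx": 0,"ry": 0,"rz": 0,"dx": -2,"dy": 0,"dz": 2.4,"gripper": -1}
    - {"rx": 0,"ry": 0,"rz": 0,"dx": 0,"dy": 0,"dz": 0,"gripper": -1}

```text
clock: 16.8
tcp_pos: [0.4445, 0.1794, 0.1742]
orientation: [-3.139, -0.116, -0.002]
contact_force: [-4.5, -1.7, 8.8]
grip_width: 0.0333
gripper_force: 53.8
```

Request:
step_arm:
  moves:
    - {"rx": 0,"ry": 0,"rz": 0,"dx": -2,"dy": 0,"dz": 2.4,"gripper": -1}
    - {"rx": 0,"ry": 0,"rz": 0,"dx": 0,"dy": 0,"dz": 0,"gripper": -1}

```text
clock: 17.05
tcp_pos: [0.4425, 0.1793, 0.1718]
orientation: [-3.139, -0.116, -0.002]
contact_force: [-4.6, -0.9, 8.5]
grip_width: 0.0332
gripper_force: 54.1
```

Request:
step_arm:
  moves:
    - {"rx": 0,"ry": 0,"rz": 0,"dx": -2,"dy": 0,"dz": 2.4,"gripper": -1}
    - {"rx": 0,"ry": 0,"rz": 0,"dx": 0,"dy": 0,"dz": 0,"gripper": -1}

```text
clock: 17.3
tcp_pos: [0.4407, 0.1791, 0.1694]
orientation: [-3.139, -0.116, -0.002]
contact_force: [-3.5, -0.8, 8.3]
grip_width: 0.0333
gripper_force: 54.4
```

Request:
step_arm:
  moves:
    - {"rx": 0,"ry": 0,"rz": 0,"dx": -1.9,"dy": 0,"dz": 2.4,"gripper": -1}
    - {"rx": 0,"ry": 0,"rz": 0,"dx": 0,"dy": 0,"dz": 0,"gripper": -1}

```text
clock: 17.55
tcp_pos: [0.4401, 0.1791, 0.1686]
orientation: [-3.139, -0.115, -0.007]
contact_force: [-5.4, -2.4, 20.7]
grip_width: 0.0333
gripper_force: 56.0
```

Request:
step_arm:
  moves:
    - {"rx": 0,"ry": 0,"rz": 0,"dx": -1.9,"dy": 0,"dz": 2.4,"gripper": -1}
    - {"rx": 0,"ry": 0,"rz": 0,"dx": 0,"dy": 0,"dz": 0,"gripper": -1}

```text
clock: 17.8
tcp_pos: [0.4401, 0.1792, 0.1685]
orientation: [-3.139, -0.114, -0.013]
contact_force: [-6.5, -7.0, 38.8]
grip_width: 0.0333
gripper_force: 58.2
```

```bash
python3 -c "
from h import *
go((.449,.182,.178))
f=lambda n,u,v:cv2.resize(r.grab_frame(n)[v:v+150,u:u+130],None,fx=3,fy=3)
cv2.imwrite('pics/b3.png',np.hstack([f('top',90,140),f('side',200,220)]))"
```

```text
t 17.8 tcp [0.4401 0.1792 0.1685] yaw 4.17 z [ 0.008  0.001 -1.   ] F [-6.5 -7.  38.8] w 0.0333 g 58.15360486507416
tool shift mm [ 9.2 -2.2 -9.5]
```

View pics/b3.png

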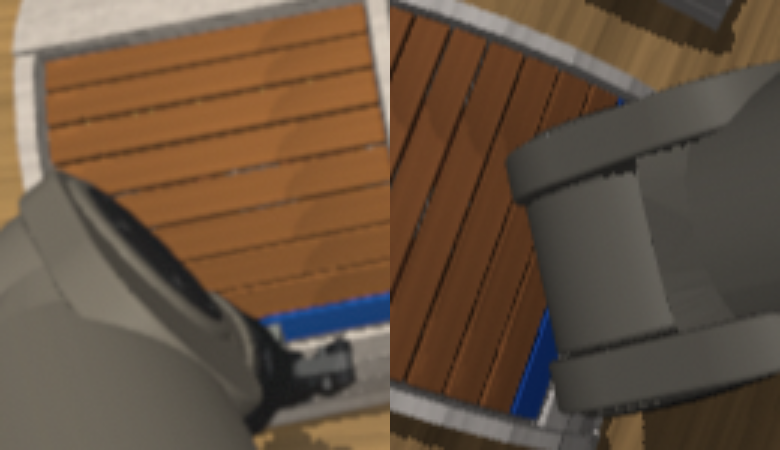

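The door has hit its stop: the leading slat is down at the front edge. Next I'll ease off, release and back away.

Request:
step_arm:
  moves:
    - {"rx": 0,"ry": 0,"rz": 0,"dx": 1,"dy": 0,"dz": -2,"gripper": -1}
    - {"rx": 0,"ry": 0,"rz": 0,"dx": 0,"dy": 0,"dz": 0,"gripper": 1}
    - {"rx": 0,"ry": 0,"rz": 0,"dx": 0,"dy": 0,"dz": 0,"gripper": 1}
    - {"rx": 0,"ry": 0,"rz": 0,"dx": 0,"dy": 0,"dz": 0,"gripper": 1}
    - {"rx": 0,"ry": 0,"rz": 0,"dx": 0,"dy": 0,"dz": 0,"gripper": 1}
    - {"rx": 0,"ry": 0,"rz": 0,"dx": 0,"dy": 0,"dz": -15,"gripper": 1}
    - {"rx": 0,"ry": 0,"rz": 0,"dx": 0,"dy": 0,"dz": -30,"gripper": 1}
    - {"rx": 0,"ry": 0,"rz": 0,"dx": 0,"dy": 0,"dz": -40,"gripper": 1}
    - {"rx": 0,"ry": 0,"rz": 0,"dx": 0,"dy": 0,"dz": -40,"gripper": 1}
    - {"rx": 0,"ry": 0,"rz": 0,"dx": 0,"dy": -35,"dz": 0,"gripper": 1}
    - {"rx": 0,"ry": 0,"rz": 0,"dx": 0,"dy": -40,"dz": 0,"gripper": 1}
    - {"rx": 0,"ry": 0,"rz": 0,"dx": 0,"dy": -40,"dz": 0,"gripper": 1}
    - {"rx": 0,"ry": 0,"rz": 0,"dx": 0,"dy": -40,"dz": 0,"gripper": 1}
    - {"rx": 0,"ry": 0,"rz": 0,"dx": 0,"dy": -40,"dz": 0,"gripper": 1}
    - {"rx": 0,"ry": 0,"rz": 0,"dx": 0,"dy": -40,"dz": 0,"gripper": 1}
    - {"rx": 0,"ry": 0,"rz": 0,"dx": 0,"dy": 0,"dz": 0,"gripper": 1}
    - {"rx": 0,"ry": 0,"rz": 0,"dx": 0,"dy": 0,"dz": 0,"gripper": 1}

```text
clock: 20.02
tcp_pos: [0.4205, 0.4122, 0.2908]
orientation: [3.139, 0.115, 0.0]
contact_force: [0.7, -0.0, 0.0]
grip_width: 0.0854
gripper_force: 0.0
```

```bash
python3 -c "
from h import *
go((.449,.182,.178))
cv2.imwrite('pics/f.png',np.hstack([r.grab_frame(n)[60:360,0:400] for n in('top','side')]))"
```

```text
t 20.025 tcp [0.4205 0.4122 0.2908] yaw 4.18 z [ 0.    -0.001 -1.   ] F [ 0.7 -0.   0. ] w 0.0854 g 0.0
tool shift mm [ 11.6 231.6 112.9]
```

View pics/f.png

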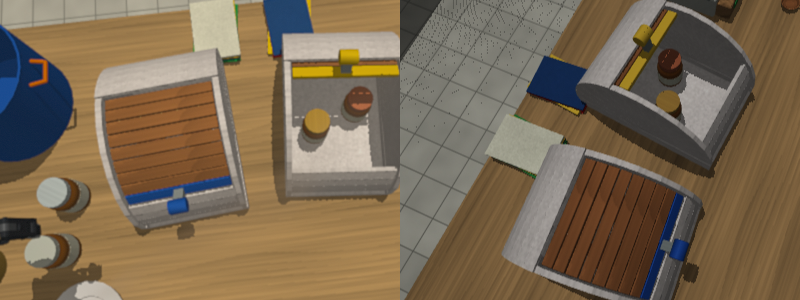

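```bash
python3 -c "
from h import *
def cen(n,lo,hi,b):
    k=cv2.cvtColor(r.grab_frame(n),cv2.COLOR_BGR2HSV)[b[1]:b[3],b[0]:b[2]];m=cv2.inRange(k,lo,hi)
    m=cv2.morphologyEx(m,cv2.MORPH_OPEN,np.ones((9,9)));p=np.argwhere(m);print(len(p));return (p.min(0)+p.max(0))[::-1]/2+b[:2]
a=cen('top',(105,140,40),(125,255,255),(160,253,195,280));b=cen('side',(105,140,40),(125,255,255),(268,295,290,322))
X=tri(a,b);print(a,b,X,np.arcsin((X[2]-.035)/.21)-.698)"
```

```text
242
247
[177.  265.5] [279.  309.5] [0.44729424 0.18039609 0.17406893] 0.025794997578473033
```

```bash
python3 -c "
from h import *
def c(n,u,v):
    k=cv2.resize(r.grab_frame(n)[v:v+50,u:u+50],None,fx=8,fy=8,interpolation=cv2.INTER_CUBIC)
    for i in range(0,50,10):
        cv2.line(k,(i*8,0),(i*8,400),(0,255,0),1);cv2.line(k,(0,i*8),(400,i*8),(0,255,0),1);cv2.putText(k,str(u+i),(i*8,10),0,.4,(0,255,255),1);cv2.putText(k,str(v+i),(2,i*8+12),0,.4,(0,255,255),1)
    return k
cv2.imwrite('pics/e.png',np.hstack([c('top',155,240),c('side',250,285)]))
# predicted pixels if axis at (xa) with shut / q=.025
x=np.array([np.cos(.0733),np.sin(.0733),0])
"
```

```text
(no output)
```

View pics/e.png

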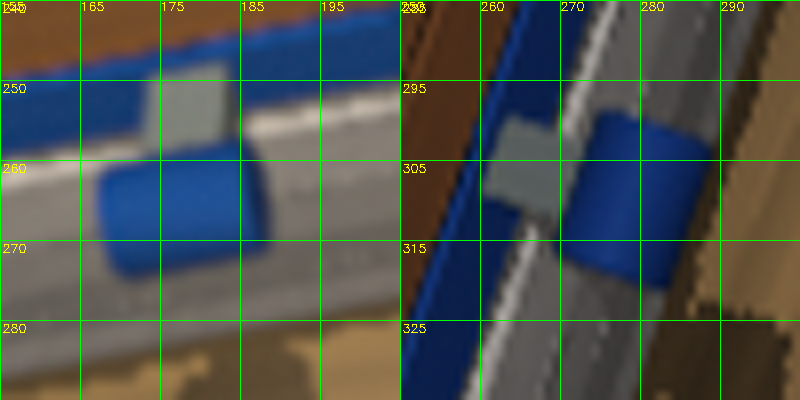

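The visual reading is borderline (about 0.02 rad, near calibration error). I'll press down on the lug with closed fingertips to make sure it's shut.

Request:
step_arm:
  moves:
    - {"rx": 0,"ry": 0,"rz": 0,"dx": 1,"dy": 38,"dz": 0,"gripper": -1}
    - {"rx": 0,"ry": 0,"rz": 0,"dx": 1,"dy": 39,"dz": 0,"gripper": -1}
    - {"rx": 0,"ry": 0,"rz": 0,"dx": 1,"dy": 39,"dz": 0,"gripper": -1}
    - {"rx": 0,"ry": 0,"rz": 0,"dx": 1,"dy": 39,"dz": 0,"gripper": -1}
    - {"rx": 0,"ry": 0,"rz": 0,"dx": 1,"dy": 39,"dz": 0,"gripper": -1}
    - {"rx": 0,"ry": 0,"rz": 0,"dx": 2,"dy": 38,"dz": 0,"gripper": -1}
    - {"rx": 0,"ry": 0,"rz": 0,"dx": 0,"dy": 0,"dz": 25,"gripper": -1}
    - {"rx": 0,"ry": 0,"rz": 0,"dx": 0,"dy": 0,"dz": 25,"gripper": -1}
    - {"rx": 0,"ry": 0,"rz": 0,"dx": 0,"dy": 0,"dz": 15,"gripper": -1}
    - {"rx": 0,"ry": 0,"rz": 0,"dx": 0,"dy": 0,"dz": 5,"gripper": -1}
    - {"rx": 0,"ry": 0,"rz": 0,"dx": 0,"dy": 0,"dz": 0,"gripper": -1}

```text
clock: 21.7
tcp_pos: [0.4445, 0.1822, 0.2206]
orientation: [-3.139, -0.115, -0.0]
contact_force: [0.4, 0.6, 0.7]
grip_width: 0.0001
gripper_force: 0.0
```

```bash
python3 -c "
from h import *
go((.445,.180,.206))"
```

```text
t 21.7 tcp [0.4445 0.1822 0.2206] yaw 4.21 z [ 0.  0. -1.] F [0.4 0.6 0.7] w 0.0001 g 0.0
tool shift mm [ 0.3  2.2 14.6]
```

Request:
step_arm:
  moves:
    - {"rx": 0,"ry": 0,"rz": 0,"dx": 0,"dy": 2,"dz": 4,"gripper": -1}
    - {"rx": 0,"ry": 0,"rz": 0,"dx": 0,"dy": 0,"dz": 4,"gripper": -1}
    - {"rx": 0,"ry": 0,"rz": 0,"dx": 0,"dy": 0,"dz": 4,"gripper": -1}
    - {"rx": 0,"ry": 0,"rz": 0,"dx": 0,"dy": 0,"dz": 0,"gripper": -1}

```text
clock: 22.2
tcp_pos: [0.4442, 0.1799, 0.208]
orientation: [3.139, 0.115, -0.001]
contact_force: [0.5, 0.1, -0.1]
grip_width: 0.0003
gripper_force: 0.0
```

Request:
step_arm:
  moves:
    - {"rx": 0,"ry": 0,"rz": 0,"dx": 0,"dy": 0,"dz": 2,"gripper": -1}
    - {"rx": 0,"ry": 0,"rz": 0,"dx": 0,"dy": 0,"dz": 0,"gripper": -1}

```text
clock: 22.45
tcp_pos: [0.4444, 0.18, 0.2063]
orientation: [3.139, 0.115, -0.0]
contact_force: [-0.4, 0.2, 0.3]
grip_width: -0.0002
gripper_force: 0.0
```

Request:
step_arm:
  moves:
    - {"rx": 0,"ry": 0,"rz": 0,"dx": 0,"dy": 0,"dz": 2,"gripper": -1}
    - {"rx": 0,"ry": 0,"rz": 0,"dx": 0,"dy": 0,"dz": 0,"gripper": -1}

```text
clock: 22.7
tcp_pos: [0.4446, 0.1801, 0.2058]
orientation: [3.139, 0.115, 0.001]
contact_force: [-4.9, -1.9, 13.6]
grip_width: -0.0001
gripper_force: 6.8
```

Contact came at tip height 0.184 m, which puts the lug centre at 0.170 m, exactly fully shut. One more small press, then I'll back off.

Request:
step_arm:
  moves:
    - {"rx": 0,"ry": 0,"rz": 0,"dx": 0,"dy": 0,"dz": 1,"gripper": -1}
    - {"rx": 0,"ry": 0,"rz": 0,"dx": 0,"dy": 0,"dz": 0,"gripper": -1}
    - {"rx": 0,"ry": 0,"rz": 0,"dx": 0,"dy": 0,"dz": -20,"gripper": -1}
    - {"rx": 0,"ry": 0,"rz": 0,"dx": 0,"dy": 0,"dz": -40,"gripper": -1}
    - {"rx": 0,"ry": 0,"rz": 0,"dx": 0,"dy": 0,"dz": -40,"gripper": -1}
    - {"rx": 0,"ry": 0,"rz": 0,"dx": 0,"dy": 0,"dz": 0,"gripper": -1}
    - {"rx": 0,"ry": 0,"rz": 0,"dx": 0,"dy": 0,"dz": 0,"gripper": -1}

```text
clock: 23.58
tcp_pos: [0.4442, 0.1797, 0.3029]
orientation: [3.139, 0.115, -0.001]
contact_force: [-0.5, 0.0, -0.4]
grip_width: -0.0003
gripper_force: 0.0
```

```bash
python3 -c "
from bench import r
print(r.hand_in())"
```

```text
the job is handed in; nothing more can be done
None
```

I rolled the yellow door fully open and the blue door fully shut, each to its stop, and handed the job in at about 23.6 s with the arm clear of both stores; no verdict came back.

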